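Lock the cam fence on a birdhouse front

ROBOT

A 7-joint arm with a two-finger parallel gripper is mounted at the origin on the work surface. World frame = base frame: x ahead of the robot, y to its left, z up, the work surface at z = 0. Lengths are in m, angles in rad, forces in N, time in s.
With the tool pointing down it reaches from about 0.425 to 0.875 m from the base axis. Payload 4.7 kg.
Tool frame: the origin (TCP) lies between the finger pads; the fingertips stand ctrl.tip_reach ahead of it and the grasp point (between the pads) lies 5 mm behind it (ctrl.tip_reach is the distance from the TCP to the fingertips, in m); z points along the fingers, y is the direction in which the jaws open and shut (so a half turn about z gives the same grasp; the last joint's range is limited). The gripper opens to 87 mm and grips with 3 to 60 N. Pads are 19 mm wide; open, the fingers measure 117 mm over their backs; the gripper's body (75 mm by 190 mm) begins 51 mm behind the grasp point.
Start: joints at [-1.116, 0.321, -0.07, 1.45, 0.023, 1.371, -0.057], TCP at [0.277, 0.588, 0.237] pointing down, gripper open.
Joint ranges: [-2.86, 2.86], [-0.3, 2.09], [-1.38, 1.24], [0.06, 2.45], [-1.56, 4.7], [0.09, 2.05], [-2.69, 2.69]. Speed limits (rad/s): [2.57, 2.57, 3.14, 3.14, 3.14, 3.14, 3.14].

INTERFACE

Orientations are given as a rotation vector (axis times angle).
In Python, from bench import ctrl gives the robot as it stands.
- The arm moves only by the shell command python3 -m handwheel 'ROWS' [FORCE]. ROWS is JSON, a list of rows, each a list of 7 numbers: the shift along the tool's x, y, z in mm, then the turn, a rotation vector about the tool's x, y, z in rad, then the gripper's target within -1 to 1 (shut at 1, half-way at 0, fully open at -1). In form: [[dx, dy, dz, ax, ay, az, grip], ...]. A call has 1 to 12 rows; each row is the pose to reach, as a shift and turn from the pose commanded when the call began, along the tool's axes at that moment; what a row does not reach only later rows make up. A row lasts 1/8 s, in which the tool goes at most 62.5 mm and 10.7 degrees, less where a joint would pass 70% of its speed; a pose out of reach is approached as far as the arm can. A call with a gripper value outside its range is refused whole. The fingers move at their own pace and stop on an object; FORCE is the grip in N (left out, the last holds). Time passes only in rows, so rows that repeat a pose let the fingers close. It gives the time, the measured TCP pose, the force and the opening at its end, in the units of the state.
- ctrl.get_state(): the state, without advancing time (a new reading comes with each control period).
- ctrl.get_image(name): name is "scene" or "top" or "wrist"; returns the picture (420x560x3 uint8, red, green, blue); there is no depth.
- ctrl.camera_model(name): a dict with "mtx" (3x3 intrinsics, pixels), "xyz" and "orientation" of the camera in the world. Camera axes: x right, y up, looking along -z (the intrinsics and any distortion apply to the point x, -y, -z); pixel columns grow to the right and rows downward; lengths in m; the calibration is good to about 2 mm. A picture is of the moment at which its call begins: read the wrist's pose just before it. camera_model takes no time and is no camera call; for the wrist camera it gives the pose at the moment of the call.
- ctrl.close_job(): hands the job in, once; it reports no verdict.
The state is a dict: "time": time; "joint_positions": joint angles; "qd": joint speeds; "joint_torque": joint torques, N m; "position": TCP position; "tool_rot": TCP orientation; "ft_force": force on the tool from outside, world axes, zero at the start; "torque": the same for the moment, N m; "grip_width": opening from 0.0 (shut) to 1.0 (fully open).
Only numpy, scipy, OpenCV 4.12 (cv2) and the standard library are available. Lean on these libraries where they do the work, as an engineer would, in place of code of your own. Each camera call takes 0.05 s, during which the arm holds its last target.

TASK

With your fingertips, push the black fence along its rail until the birch birdhouse front is snug between the fence and the aluminium end stop, then push the fence's cam lever round past its first click (light drag) all the way to its second stop, so that the fence is locked. Nothing is to be picked up: leave the panel lying flat and square in the fixture beside the rail, and everything else on the bench where it is.

Things in the scene. Friction and masses are not known exactly. Their poses are not given: they have to be found in the camera images.
- jig: Flat wooden fixture board 260 x 460 x 12 mm screwed to the bench, at another place and yaw each time. Origin at bench level, 20 mm on the +x side of the board's centre. y axis: along the rail towards the end stop (the way the fence is pushed); x: across the rail, away from the robot; z up. Robot-side edge at x = -150 mm, far edge at x = +110 mm.
- fence (a joint): Black plastic fence along the rail, m, growing towards the end stop (jig +y). At 0 its face is 250 mm from the stop, so the 120 mm panel is snug at 0.130. Starts at 0 to 0.05. Lever released: slides with 2.5 N friction plus about 1 N for the panel and slight damping. At the first click it drags more (some 6 N); at the second stop the rail is clamped.
- fence_push (a point): Centre of the flat back face of the fence's head, which looks to jig -y; push here towards jig +y. Face 72 mm wide across the rail, 27 to 57 mm over the bench; this point at 44 mm, on the rail's middle line. Head 60 mm long along the rail. The arm (22 mm thick, top 40 mm over the bench) runs 140 mm from the head towards the robot, flush with the head's front face.
- fence_face (a point): Point on the fence's flat front face (the face that meets the panel), on the arm 95 mm from the rail's middle line, 18 mm over the bench. Its frame is parallel to the jig's.
- stop_face (a point): Point on the face of the end stop that meets the panel, 18 mm over the bench, opposite fence_face; axes as the jig's. The end stop is a fixed aluminium bar 160 x 22 x 22 mm on the board, across the rail direction; its face lies at y = +170 mm of the jig.
- cam_lever (a joint): Lever angle, rad, clockwise seen from above about a vertical axis on the fence's head. 0 = released, points to jig -x; starts here. About 0.74 = first click (light drag). 1.6 = second stop, hard, locked, points to jig +y over the rail. Let go before about 1.3 it springs back to the click; past 1.4 it snaps home and stays. Takes about 0.35 N m out of 0, up to 0.6 N m out of the click, less beyond.
- cam_pivot (a point): Point on the lever's turning axis at mid-height of the lever bar (70 mm over the bench), on the rail's middle line, 30 mm from fence_push along jig +y. Moves with the fence. Two steel stop pins stand 29 mm from the axis.
- lever_end (a point): Centre of the aluminium lever's round end (20 mm across, 63 to 81 mm over the bench), 82 mm from the axis. From the hub (33 mm across) a bar 14 mm wide, 14 mm high (63 to 77 mm over the bench) runs to it; lever 92 mm long from the axis. Below it: fence arm (top 40 mm), panel (24 mm), rail (27 mm), end stop (34 mm, its bolts 37 mm).
- panel_centre (a point): Loose birch birdhouse front lying flat on the board between fence and end stop, 12 mm thick (top 24 mm over the bench), 130 g. Centre of its straight-sided part, half-way up: sides at y = +-60 mm, bottom edge at x = +55 mm beside the rail, gable peak at x = -105 mm towards the robot, 32 mm hole at x = -20 mm. Starts 7 to 18 mm short of the stop, up to 0.04 rad askew; the fence squares it.
- chimney_centre (a point): Bystander: knotty pine block 45 x 45 x 60 mm standing on the fixture board at the corner nearest the robot, away from the end stop; point at its centre.
- hinge_centre (a point): Bystander: blue enamelled butt hinge lying open, 50 x 50 mm, 8 mm high, on the fixture board next to the block; point at its centre.
- battery_centre (a point): Bystander: silver drill battery 76 x 115 x 64 mm on the bench to the left of the fixture; point 23 mm over the bench.
- glue_centre (a point): Bystander: white glue bottle, 56 mm across, 170 mm tall, on the bench to the left of the fixture; point at mid-height.
- screwdriver_centre (a point): Bystander: screwdriver 200 mm long, wooden handle 26 mm thick, lying on the bench behind the fixture, beyond the rail; point at the middle of its length.
- square_centre (a point): Bystander: try square lying on the bench to the right, wooden stock 110 mm and steel blade 150 mm; point in the stock.
- rail: Grooved aluminium rail fixed on the board, 40 mm wide, 440 mm long, 15 mm high (top 27 mm over the bench). Origin at the centre of its underside, 12 mm over the bench, 60 mm along the jig's +x from its origin; axes as the jig's. It also guides the panel's bottom edge.
There are look-alikes about, which are no part of the job. Leave any turquoise or yellow look-alike of the part that bears panel_centre alone.

How it is judged:
By the outcome, as a careful person would: the job done as asked, in the order asked, and still so for the second after the job is handed in, with the robot touching nothing.
It also fails if it takes over 45 s, if anything falls off the work surface, if the arm or the gripper's body presses on something with over 40 N, if the wrist force passes 120 N, or if a joint passes its speed limit or range.

## Working session

There is one attempt and no reset: what is moved stays moved. The work goes in short steps, Python scripts to look and compute and a shell command to move; the robot and the scene stay as the last step left them, time stands still between calls to the robot, and variables do not carry over. Pictures are saved under pics/ and viewed, and the job is handed in when it is done.

```bash
ls; mkdir -p pics; cat > h.py <<'E'
import numpy as np, cv2
from scipy.spatial.transform import Rotation as R
from bench import ctrl
def save(name,fn):
    im=ctrl.get_image(name); cv2.imwrite('pics/'+fn,im[:,:,::-1]); return im
def rot(o):
    o=np.array(o,float)
    return o if o.shape==(3,3) else (R.from_rotvec(o).as_matrix() if o.size==3 else R.from_quat(o).as_matrix())
def cast(m,u,v,z):
    K=np.array(m['mtx']); d=np.linalg.inv(K)@[u,v,1]; d=rot(m['orientation'])@[d[0],-d[1],-d[2]]
    c=np.array(m['xyz']); return c+d*(z-c[2])/d[2]
def proj(m,p):
    q=rot(m['orientation']).T@(np.array(p)-np.array(m['xyz'])); x=np.array(m['mtx'])@[q[0],-q[1],-q[2]]; return x[:2]/x[2]
E
python3 - <<'E'
from h import *
for n in ("scene","top","wrist"):
    m=ctrl.camera_model(n); print(n,m); save(n,n+'0.png')
s=ctrl.get_state(); print(s, ctrl.tip_reach)
E
```

```text
pics
scene {'mtx': array([[488.70792657,   0.        , 275.06688187],
       [  0.        , 488.70792657, 209.44937152],
       [  0.        ,   0.        ,   1.        ]]), 'xyz': array([ 1.24802045, -0.39977296,  0.90388903]), 'orientation': array([0.73085591, 0.4435711 , 1.03859633])}
top {'mtx': array([[411.35269632,   0.        , 275.12187272],
       [  0.        , 411.35269632, 211.58225585],
       [  0.        ,   0.        ,   1.        ]]), 'xyz': array([0.31015524, 0.01477509, 1.04010765]), 'orientation': array([ 0.11828655, -0.15742015, -1.5792842 ])}
wrist {'mtx': array([[308.47132167,   0.        , 277.22832338],
       [  0.        , 308.47132167, 211.68460344],
       [  0.        ,   0.        ,   1.        ]]), 'xyz': array([0.20989708, 0.6190192 , 0.38305945]), 'orientation': array([-0.2471995 , -0.15443059,  1.12358756])}
{'time': 0.15, 'joint_positions': array([-1.11587555,  0.32163935, -0.07008059,  1.45138372,  0.02259926,
        1.37083013, -0.05691819]), 'qd': array([-0.00073486, -0.00243052,  0.00010604, -0.00238334,  0.0001641 ,
        0.00021277,  0.00105198]), 'joint_torque': array([-3.96120013e-04, -4.91794753e+01, -4.04738970e-01, -3.12880719e+01,
       -6.39577350e-02,  4.02707071e-02,  1.00766711e-04]), 'position': array([0.27721432, 0.58747526, 0.23572696]), 'tool_rot': array([-6.86792237e-01, -3.06536066e+00,  2.28568250e-03]), 'ft_force': array([ 0.89521591, -0.2398063 ,  0.82576207]), 'torque': array([ 0.01304309,  0.01560556, -0.01883871]), 'grip_width': 0.9988539975250308} 0.014
```

View pics/scene0.png

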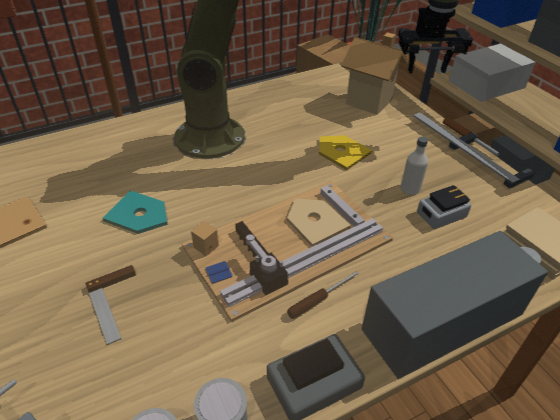

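View pics/top0.png

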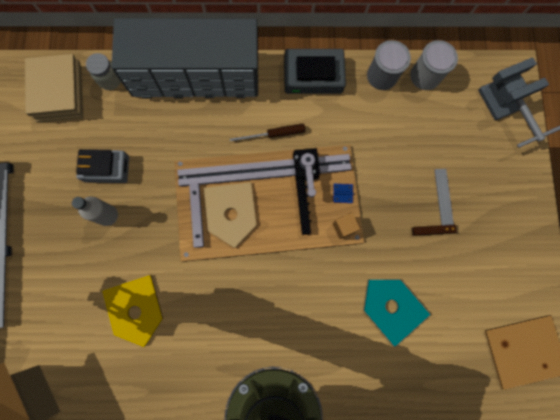

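View pics/wrist0.png

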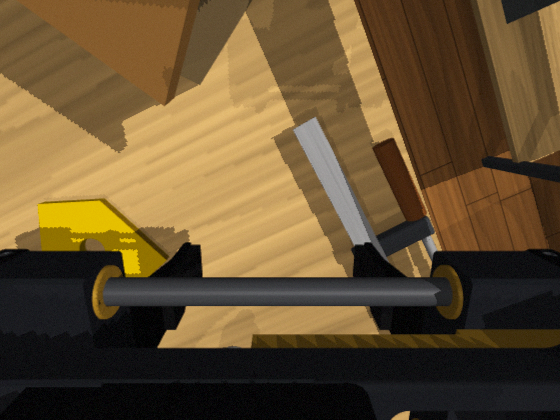

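The top view shows the jig with its board from (178,160) to (362,245). The rail runs along the upper side, the fence head is at (306,160) with the lever pointing to (311,190), the end stop is at (196,213), and the panel is at (231,213). I'll zoom in next.

```bash
python3 - <<'E'
from h import *
im=cv2.imread('pics/top0.png'); c=im[140:270,165:375]; cv2.imwrite('pics/topz.png',cv2.resize(c,None,fx=3.8,fy=3.8,interpolation=cv2.INTER_CUBIC))
im=cv2.imread('pics/scene0.png'); c=im[175:320,175:400]; cv2.imwrite('pics/scenez.png',cv2.resize(c,None,fx=3.5,fy=3.5,interpolation=cv2.INTER_CUBIC))
E
```

```text
(no output)
```

View pics/topz.png

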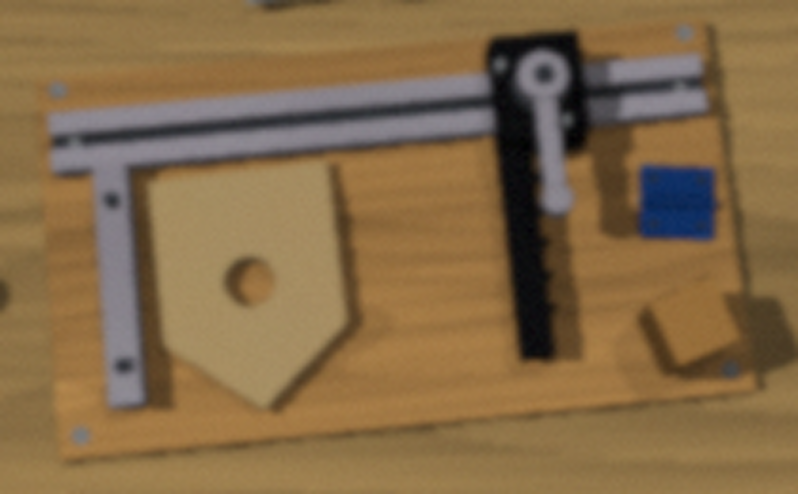

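View pics/scenez.png

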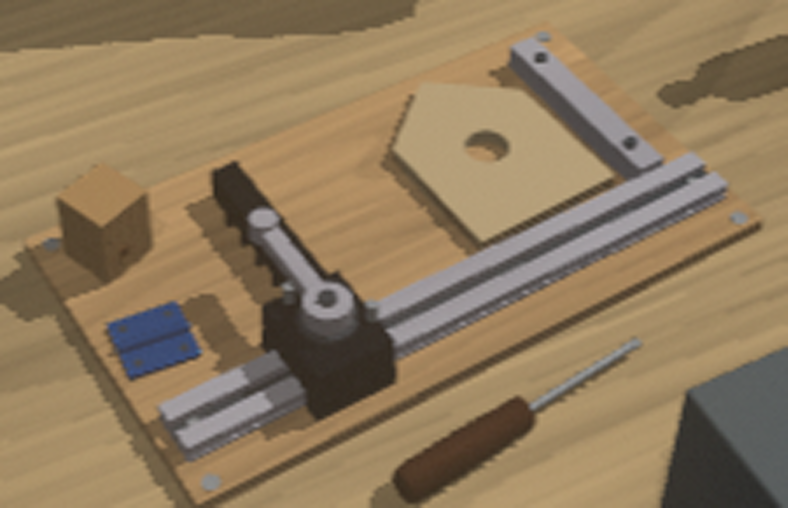

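```bash
cat >> h.py <<'E'
def zt(x,y): return (x+.5)/3.8-.5+165,(y+.5)/3.8-.5+140
def zs(x,y): return (x+.5)/3.5-.5+175,(y+.5)/3.5-.5+175
E
python3 - <<'E'
from h import *
t=ctrl.camera_model('top'); s=ctrl.camera_model('scene')
c=lambda x,y,z:cast(t,*zt(x,y),z)[:2]
d=lambda x,y,z:cast(s,*zs(x,y),z)[:2]
L=(c(48,114,.027)+c(53,173,.027))/2; Rr=(c(702,55,.027)+c(708,113,.027))/2
print('rail ends top',L,Rr,np.linalg.norm(L-Rr))
# scene rail ends: left end corners
a=(d(160,408,.027)+d(190,445,.027))/2; b=(d(690,157,.027)+d(724,182,.027))/2
print('rail ends scene',b,a,np.linalg.norm(a-b))
B=[c(40,80,.012),c(65,460,.012),c(760,388,.012),c(712,25,.012)]
print('board top',B); 
for nm,u in (('top',(L-Rr)),('scene',b-a)):
    print(nm,'yaw of y', np.arctan2(u[1],u[0]))
for p in ((B[0]-B[3]),(B[1]-B[2])): print('board',np.arctan2(p[1],p[0]),np.linalg.norm(p))
rc=(L+Rr)/2; th=np.arctan2(*(L-Rr)[::-1]); y=np.array([np.cos(th),np.sin(th)]); x=np.array([y[1],-y[0]]); o=rc-.06*x
print('origin',o,'boardcentre-based',np.mean(B,0)+.02*x)
J=lambda p:((p-o)@x,(p-o)@y)
print('hub top',J(c(544,73,.081)),'scene',J(d(326,297,.081)))
print('lever end',J(c(557,198,.081)),'scene',J(d(264,218,.081)))
print('head back top',J(c(578,37,.057)),J(c(585,148,.057)),'front',J(c(489,42,.057)))
print('arm tip front',J(c(522,360,.04)),'arm back',J(c(552,358,.04)), 'stop',J(c(128,165,.034)),J(c(145,405,.034)))
print('panel',[J(c(*p,.024)) for p in ((150,182),(330,165),(355,320),(265,408),(165,343),(249,281))])
print('chimney', J(c(690,325,.072)),J(c(675,290,.072)),'hinge',J(c(678,203,.02)))
E
```

```text
rail ends top [0.57980629 0.23230019] [ 0.61737982 -0.20657941] 0.44048504832432556
rail ends scene [0.58222753 0.23209663] [ 0.62006706 -0.20106449] 0.4348107518648308
board top [array([0.62825367, 0.24375797]), array([0.37126289, 0.22062038]), array([ 0.41245891, -0.2366528 ]), array([ 0.66410195, -0.21670935])]
top yaw of y 1.6562004772278978
scene yaw of y 1.6579318376964114
board 1.648491547635448 0.46186064345354044
board 1.6606443889624825 0.45912511523157423
origin [0.53881174 0.00774237] boardcentre-based [0.53894646 0.00446006]
hub top (np.float64(0.06149372664687804), np.float64(-0.10511996498152221)) scene (np.float64(0.061638325171141914), np.float64(-0.10272927342767203))
lever end (np.float64(-0.02059246012950589), np.float64(-0.10395123184050144)) scene (np.float64(-0.01857222143517701), np.float64(-0.10207967117358714))
head back top (np.float64(0.09109981520841294), np.float64(-0.1335551723089336)) (np.float64(0.01591080501520061), np.float64(-0.12921909718457236)) front (np.float64(0.09311124558654293), np.float64(-0.07477780650168764))
arm tip front (np.float64(-0
[... 212 characters left out ...]
t64(-0.12045870742713652), np.float64(0.1691553993177334))
panel [(np.float64(0.028254900080906652), np.float64(0.15691609145893068)), (np.float64(0.028538106968211886), np.float64(0.036922756014676025)), (np.float64(-0.07716994827506317), np.float64(0.030056331652081766)), (np.float64(-0.1289558857028657), np.float64(0.09351466900670079)), (np.float64(-0.08026526609811457), np.float64(0.15480321658568902)), (np.float64(-0.04460234813960807), np.float64(0.09702046690916746))]
chimney (np.float64(-0.10778534912719034), np.float64(-0.17909036293268912)) (np.float64(-0.08476299010139125), np.float64(-0.1725433454390966)) hinge (np.float64(-0.018594007548325065), np.float64(-0.1928682313952693))
```

```bash
cat >> h.py <<'E'
o=np.array([.5388,.0070]); th=1.657
jy=np.array([np.cos(th),np.sin(th)]); jx=np.array([jy[1],-jy[0]])
def W(x,y): return o+x*jx+y*jy
def toJ(p): p=np.array(p)[:2]-o; return p@jx,p@jy
def Rt(yaw): # tool down, tool y at world yaw
    ty=np.array([np.cos(yaw),np.sin(yaw),0]); tz=np.array([0,0,-1.]); return np.c_[np.cross(ty,tz),ty,tz]
YJ=th-np.pi/2
def go(x,y,z,dyaw=0,base=None):
    """jig x,y (m), TCP z, tool-y yaw rel. jig x -> row"""
    if base is None:
        s=ctrl.get_state(); base=(s['position'],rot(s['tool_rot']))
    p,M=base; d=M.T@(np.r_[W(x,y),z]-p)*1000; r=R.from_matrix(M.T@Rt(YJ+dyaw)).as_rotvec()
    return [*(float(round(v,1)) for v in d),*(float(round(v,3)) for v in r)]
def st():
    s=ctrl.get_state(); M=rot(s['tool_rot']); print('t',round(s['time'],2),'xyz',s['position'].round(4),'J',np.round(toJ(s['position']),4),'yawrel',round(np.arctan2(M[1,1],M[0,1])-YJ,3),'F',s['ft_force'].round(1),'q',s['joint_positions'].round(2),'w',round(s['grip_width'],2))
E
python3 - <<'E'
from h import *
print(go(.06,-.185,.21)); print(proj(ctrl.camera_model('top'),[*W(.06,.17),.027]))
E
```

```text
[-629.2, -543.1, 26.6, -0.001, 0.001, 1.044]
[198.14320777 175.61130066]
```

```bash
python3 -m handwheel '[[-629,-543,0,0,0,1.044,1],[-629,-543,0,0,0,1.044,1],[-629,-543,0,0,0,1.044,1],[-629,-543,0,0,0,1.044,1],[-629,-543,0,0,0,1.044,1],[-629,-543,0,0,0,1.044,1],[-629,-543,0,0,0,1.044,1],[-629,-543,0,0,0,1.044,1],[-629,-543,0,0,0,1.044,1],[-629,-543,0,0,0,1.044,1],[-629,-543,0,0,0,1.044,1],[-629,-543,0,0,0,1.044,1]]' 20
python3 - <<'E'
from h import *
st(); print(go(.06,-.185,.2))
E
```

```text
time: 1.65
position: [0.5823, -0.0991, 0.2366]
tool_rot: [2.123, 2.316, 0.001]
ft_force: [0.9, 0.1, -0.0]
grip_width: 0.004
t 1.65 xyz [ 0.5823 -0.0991  0.2366] J [ 0.0342 -0.1095] yawrel 0.0 F [ 0.9  0.1 -0. ] q [-0.4   0.21  0.61  1.63 -0.13  1.34  0.31] w 0.0
[-75.5, 25.8, 36.6, 0.001, -0.0, 0.0]
```

```bash
python3 -m handwheel '[[-66,26,37,0,0,0,1],[-66,26,37,0,0,0,1],[-66,26,100,0,0,0,1],[-66,26,150,0,0,0,1],[-66,26,150,0,0,0,1]]'
python3 - <<'E'
from h import *
st(); save('wrist','w1.png'); save('top','t1.png'); save('scene','s1.png')
im=cv2.imread('pics/scene0.png'); im=cv2.imread('pics/s1.png'); c=im[150:320,175:400]; cv2.imwrite('pics/s1z.png',cv2.resize(c,None,fx=3.5,fy=3.5,interpolation=cv2.INTER_CUBIC))
E
```

```text
time: 2.28
position: [0.61, -0.1587, 0.0825]
tool_rot: [-2.117, -2.31, 0.007]
ft_force: [0.2, 0.1, 0.9]
grip_width: 0.007
t 2.27 xyz [ 0.61   -0.1587  0.0825] J [ 0.0567 -0.1713] yawrel 0.001 F [0.2 0.1 0.9] q [-0.26  0.45  0.6   1.69 -0.28  1.1   0.51] w 0.01
```

View pics/s1z.png

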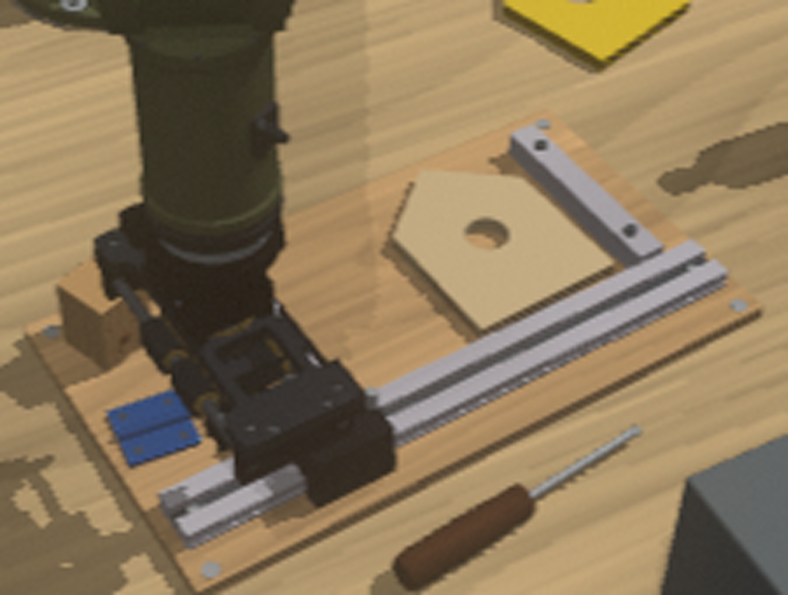

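View pics/w1.png

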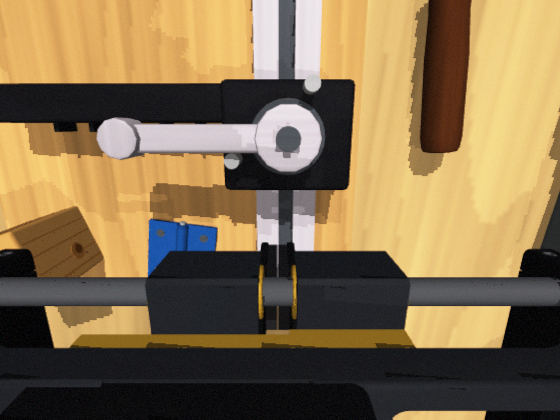

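```bash
python3 - <<'E'
from h import *
m=ctrl.camera_model('wrist')
for n,u,v,z in (('back',226,189,.057),('back',351,189,.057),('front',222,80,.057),('front',354,80,.057),('hub',288,138,.083),('lend',120,138,.081),('railL',254,60,.027),('railR',321,60,.027)):
    print(n,np.round(toJ(cast(m,u,v,z)),4))
st(); print(go(.06,-.165,.048))
E
```

```text
back [ 0.0313 -0.1368]
back [ 0.1055 -0.1367]
front [ 0.0318 -0.0769]
front [ 0.1031 -0.0768]
hub [ 0.0668 -0.1062]
lend [-0.0155 -0.1064]
railL [ 0.0473 -0.0616]
railR [ 0.0889 -0.0615]
t 2.42 xyz [ 0.615  -0.161   0.0892] J [ 0.0615 -0.174 ] yawrel 0.001 F [0.  0.3 0.8] q [-0.26  0.44  0.6   1.68 -0.28  1.1   0.51] w 0.0
[9.0, -1.6, 41.2, 0.004, 0.001, 0.001]
```

```bash
python3 -m handwheel '[[4,0,20,0,0,0,1],[8,0,42,0,0,0,1],[8,0,42,0,0,0,1],[20,0,42,0,0,0,1],[28,0,42,0,0,0,1],[34,0,42,0,0,0,1],[40,0,42,0,0,0,1],[46,0,42,0,0,0,1],[52,0,42,0,0,0,1],[52,0,42,0,0,0,1],[52,0,42,0,0,0,1]]'
python3 - <<'E'
from h import *
st(); save('wrist','w2.png')
E
```

```text
time: 3.8
position: [0.6081, -0.1082, 0.0439]
tool_rot: [-2.122, -2.314, 0.0]
ft_force: [-0.4, 0.6, -0.7]
grip_width: 0.006
t 3.8 xyz [ 0.6081 -0.1082  0.0439] J [ 0.0591 -0.1207] yawrel 0.0 F [-0.4  0.6 -0.7] q [-0.33  0.46  0.57  1.75 -0.29  1.01  0.44] w 0.01
```

View pics/w2.png

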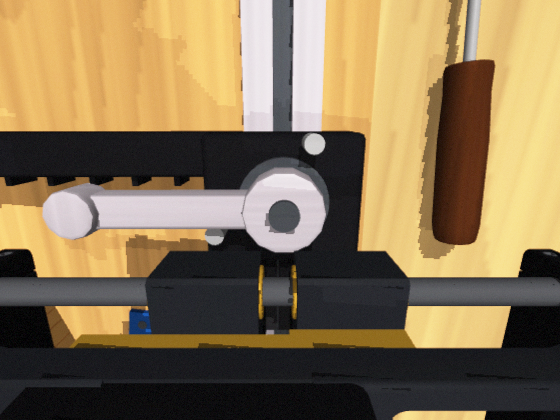

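```bash
python3 - <<'E'
from h import *
m=ctrl.camera_model('wrist'); st()
for n,u,v,z in (('front',205,132,.057),('front',360,132,.057),('hub',285,211,.083)): print(n,np.round(toJ(cast(m,u,v,z)),4))
E
```

```text
t 3.85 xyz [ 0.6081 -0.1084  0.044 ] J [ 0.0591 -0.121 ] yawrel 0.0 F [-0.9  0.1 -0.7] q [-0.33  0.46  0.57  1.75 -0.29  1.01  0.44] w 0.0
front [ 0.0288 -0.05  ]
front [ 0.0943 -0.0499]
hub [ 0.0622 -0.0773]
```

```bash
python3 -m handwheel '[[8,0,-2,0,0,0,1],[16,0,-2,0,0,0,1],[24,0,-2,0,0,0,1],[32,0,-2,0,0,0,1],[40,0,-2,0,0,0,1],[48,0,-2,0,0,0,1],[56,0,-2,0,0,0,1],[64,0,-2,0,0,0,1],[72,0,-2,0,0,0,1],[78,0,-2,0,0,0,1],[84,0,-2,0,0,0,1],[84,0,-2,0,0,0,1]]'
python3 - <<'E'
from h import *
st(); save('wrist','w3.png');save('top','t3.png'); save('scene','s3.png'); st()
m=cv2.imread('pics/s3.png'); c=m[150:320,175:400]; cv2.imwrite('pics/s3z.png',cv2.resize(c,None,fx=3.5,fy=3.5,interpolation=cv2.INTER_CUBIC))
E
```

```text
time: 5.35
position: [0.6022, -0.0239, 0.0468]
tool_rot: [-2.122, -2.316, -0.003]
ft_force: [-0.2, -0.4, -0.0]
grip_width: 0.004
t 5.35 xyz [ 0.6022 -0.0239  0.0468] J [ 0.0605 -0.0363] yawrel 0.001 F [-0.2 -0.4 -0. ] q [-0.46  0.42  0.56  1.79 -0.26  1.    0.29] w 0.0
t 5.5 xyz [ 0.6024 -0.0246  0.047 ] J [ 0.0606 -0.037 ] yawrel 0.0 F [-0.6 -0.  -0.6] q [-0.46  0.42  0.56  1.79 -0.26  1.    0.29] w 0.0
```

View pics/w3.png

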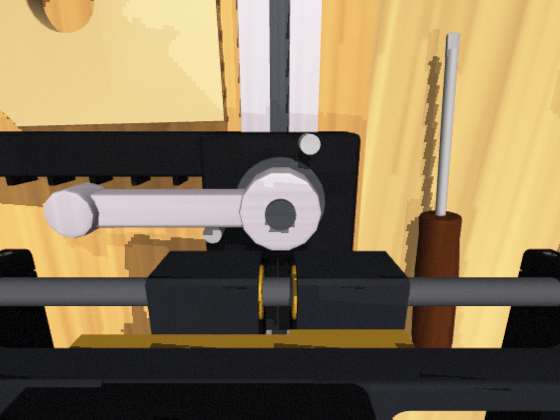

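View pics/s3z.png

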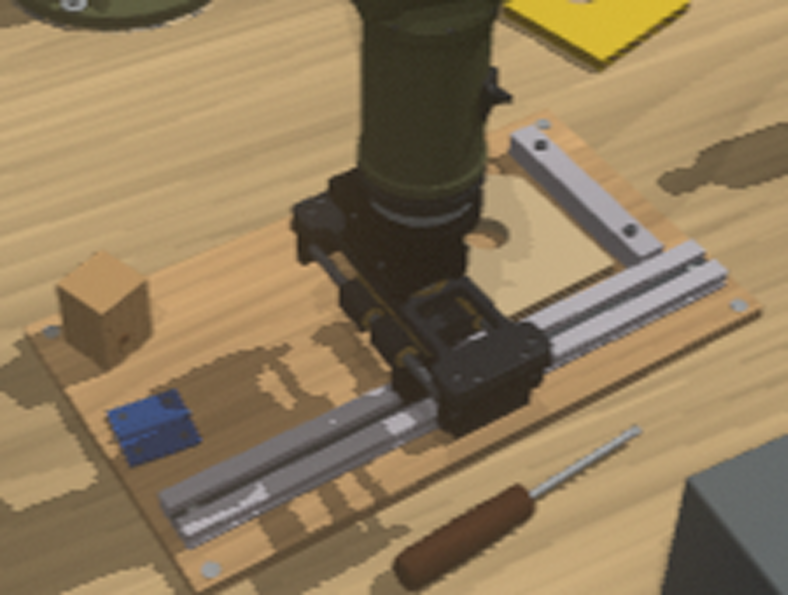

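```bash
python3 -m handwheel '[[4,0,0,0,0,0,1],[7,0,0,0,0,0,1],[10,0,0,0,0,0,1],[13,0,0,0,0,0,1],[16,0,0,0,0,0,1],[18,0,0,0,0,0,1],[20,0,0,0,0,0,1],[20,0,0,0,0,0,1]]'
python3 - <<'E'
from h import *
st(); save('wrist','w4.png'); m=ctrl.camera_model('wrist'); st()
E
```

```text
time: 6.5
position: [0.6002, -0.0065, 0.0467]
tool_rot: [2.123, 2.314, -0.0]
ft_force: [2.1, -4.7, 1.4]
grip_width: 0.006
t 6.5 xyz [ 0.6002 -0.0065  0.0467] J [ 0.06   -0.0187] yawrel -0.001 F [ 2.1 -4.7  1.4] q [-0.49  0.42  0.55  1.8  -0.26  1.    0.25] w 0.01
t 6.55 xyz [ 0.6002 -0.0064  0.0467] J [ 0.06   -0.0187] yawrel -0.001 F [ 1.9 -4.4  1.6] q [-0.49  0.42  0.55  1.8  -0.26  1.    0.25] w 0.0
```

View pics/w4.png

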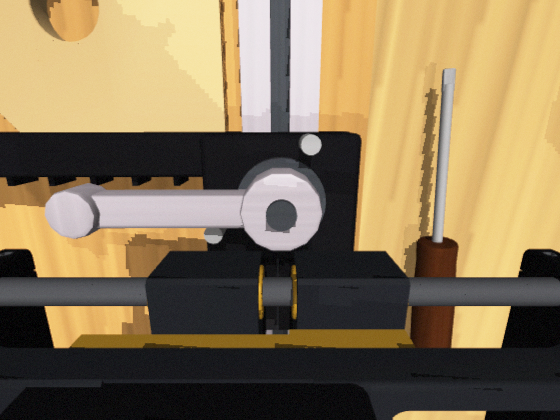

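```bash
python3 -m handwheel '[[2,0,0,0,0,0,1],[4,0,0,0,0,0,1],[6,0,0,0,0,0,1],[6,0,0,0,0,0,1]]'
python3 - <<'E'
from h import *
st(); save('top','t4.png')
m=cv2.imread('pics/t4.png'); c=m[140:270,165:375]; cv2.imwrite('pics/t4z.png',cv2.resize(c,None,fx=3.8,fy=3.8,interpolation=cv2.INTER_CUBIC))
E
```

```text
time: 7.05
position: [0.6002, -0.0063, 0.0469]
tool_rot: [2.123, 2.306, -0.006]
ft_force: [5.0, -13.5, 0.6]
grip_width: 0.009
t 7.05 xyz [ 0.6002 -0.0063  0.0469] J [ 0.06   -0.0185] yawrel -0.004 F [  5.  -13.5   0.6] q [-0.5   0.42  0.56  1.8  -0.25  0.99  0.24] w 0.01
```

View pics/t4z.png

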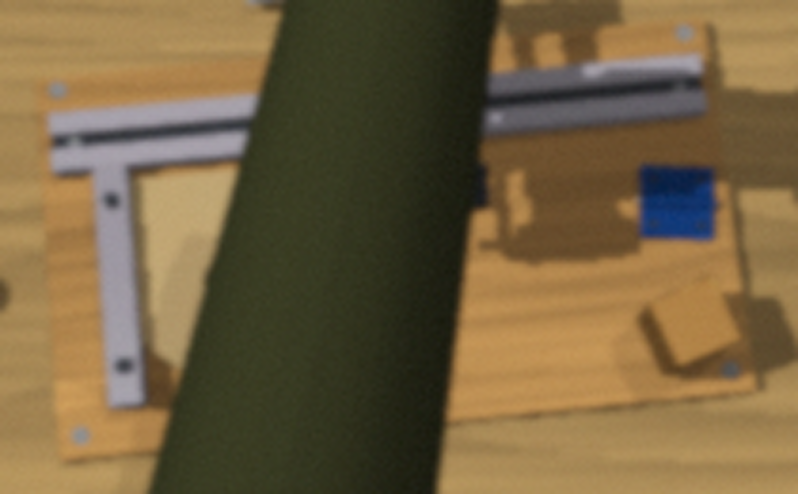

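```bash
python3 -m handwheel '[[-12,0,0,0,0,0,1],[-27,0,0,0,0,0,1],[-27,0,-20,0,0,0,1],[-27,-30,-20,0,0,0,1],[-27,-58,-20,0,0,0,1],[-27,-58,-20,0,0,0,1],[-27,-58,-20,0,0,0,1]]'
python3 - <<'E'
from h import *
st(); save('wrist','w5.png'); m=ctrl.camera_model('wrist'); st()
E
```

```text
time: 7.98
position: [0.5451, -0.0306, 0.0678]
tool_rot: [2.122, 2.315, 0.004]
ft_force: [-0.6, 0.7, 0.2]
grip_width: 0.006
t 7.97 xyz [ 0.5451 -0.0306  0.0678] J [ 0.003 -0.038] yawrel 0.001 F [-0.6  0.7  0.2] q [-0.51  0.28  0.59  1.92 -0.18  1.    0.25] w 0.01
t 8.03 xyz [ 0.5451 -0.0308  0.0675] J [ 0.0031 -0.0382] yawrel 0.001 F [ 1.7 -0.1 -0.5] q [-0.51  0.28  0.59  1.92 -0.18  0.99  0.25] w 0.01
```

View pics/w5.png

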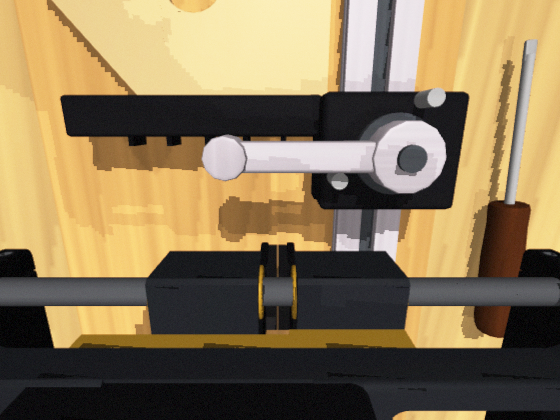

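```bash
python3 - <<'E'
from h import *
m=ctrl.camera_model('wrist')
for n,u,v,z in (('hub',410,157,.083),('lend',224,158,.081),('backL',314,207,.057),('backR',459,208,.057),('front',468,93,.057),('armfront',65,95,.04),('armfront',320,95,.04)): print(n,np.round(toJ(cast(m,u,v,z)),4))
P=np.array([.0605,.0205])
for e in (.016,):
  for a in np.arange(0,1.66,.15):
    u=np.array([-np.cos(a),np.sin(a)]); n=-np.array([np.sin(a),np.cos(a)])
    p=P+.058*u+e*n; print(round(a,2),go(*p,.066,-a))
E
```

```text
hub [0.0595 0.0227]
lend [-0.0197  0.0219]
backL [ 0.0228 -0.0062]
backR [ 0.0998 -0.0067]
front [0.0949 0.0505]
armfront [-0.1097  0.0508]
armfront [0.026 0.051]
0.0 [42.7, -0.5, 1.5, 0.002, -0.0, 0.001]
0.15 [51.6, -2.3, 1.5, 0.002, -0.001, 0.151]
0.3 [60.6, -2.7, 1.5, 0.002, -0.001, 0.301]
0.45 [69.5, -1.7, 1.5, 0.002, -0.001, 0.451]
0.6 [78.3, 0.6, 1.5, 0.002, -0.001, 0.601]
0.75 [86.5, 4.1, 1.5, 0.002, -0.001, 0.751]
0.9 [94.2, 8.9, 1.6, 0.002, -0.001, 0.901]
1.05 [101.0, 14.8, 1.6, 0.002, -0.001, 1.051]
1.2 [107.0, 21.6, 1.6, 0.001, -0.002, 1.201]
1.35 [111.8, 29.2, 1.6, 0.001, -0.002, 1.351]
1.5 [115.4, 37.5, 1.6, 0.001, -0.002, 1.501]
1.65 [117.8, 46.2, 1.6, 0.001, -0.002, 1.651]
```

```bash
python3 -m handwheel '[[20,0,1.5,0,0,0,1],[38,0,1.5,0,0,0,1],[43,-1,1.5,0,0,0,1],[52,-2,1.5,0,0,0.15,1],[61,-3,1.5,0,0,0.3,1],[70,-2,1.5,0,0,0.45,1],[78,1,1.5,0,0,0.6,1],[78,1,1.5,0,0,0.6,1],[78,1,1.5,0,0,0.6,1]]'
python3 - <<'E'
from h import *
st(); save('wrist','w6.png'); st()
E
```

```text
time: 9.15
position: [0.5382, 0.0458, 0.0651]
tool_rot: [2.711, 1.587, -0.0]
ft_force: [-0.2, -0.2, 0.7]
grip_width: 0.007
t 9.15 xyz [0.5382 0.0458 0.0651] J [0.0027 0.0387] yawrel -0.598 F [-0.2 -0.2  0.7] q [-0.7   0.28  0.64  1.93 -0.2   0.99 -0.48] w 0.01
t 9.2 xyz [0.5382 0.0456 0.0651] J [0.0027 0.0385] yawrel -0.599 F [ 0.2 -0.8 -0.1] q [-0.7   0.28  0.64  1.93 -0.2   0.99 -0.48] w 0.0
```

View pics/w6.png

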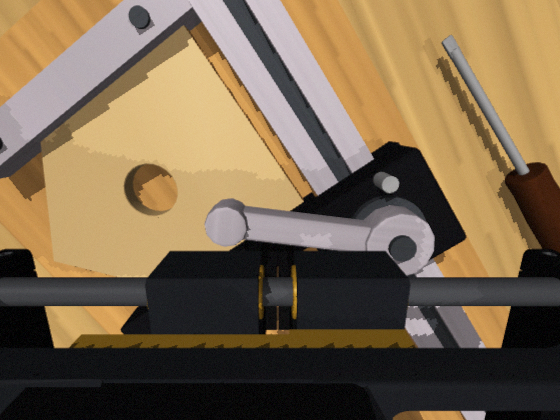

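```bash
python3 - <<'E'
from h import *
m=ctrl.camera_model('wrist')
h,l=[toJ(cast(m,u,v,z)) for u,v,z in ((402,248,.083),(224,222,.081))]; print('hub',h,'lend',l, 'angle',np.arctan2(l[1]-h[1],h[0]-l[0]))
P=np.array([.0605,.021])
for a in (.75,.9,1.05,1.2,1.35,1.5,1.6,1.66):
    u=np.array([-np.cos(a),np.sin(a)]); n=-np.array([np.sin(a),np.cos(a)])
    p=P+.058*u+.016*n; print(round(a,2),go(*p,.066,-a))
E
```

```text
hub (np.float64(0.06130110133788136), np.float64(0.023558201903788142)) lend (np.float64(0.0015862464292331914), np.float64(0.07835803065995958)) angle 0.7425040014876074
0.75 [11.0, -2.1, -0.9, 0.0, 0.0, 0.151]
0.9 [20.1, -2.5, -0.9, 0.0, 0.0, 0.301]
1.05 [29.0, -1.5, -0.9, 0.0, 0.0, 0.451]
1.2 [37.7, 0.7, -0.9, 0.0, 0.0, 0.601]
1.35 [46.0, 4.3, -0.9, 0.0, 0.0, 0.751]
1.5 [53.7, 9.1, -0.9, 0.0, 0.0, 0.901]
1.6 [58.3, 12.9, -0.9, 0.0, 0.0, 1.001]
1.66 [61.0, 15.4, -0.9, 0.0, 0.0, 1.061]
```

The lever is at the first click (0.74 rad measured). I'll push it on to the second stop.

```bash
python3 -m handwheel '[[11,-2,-1,0,0,0.15,1],[20,-2.5,-1,0,0,0.3,1],[29,-1.5,-1,0,0,0.45,1],[38,1,-1,0,0,0.6,1],[46,4,-1,0,0,0.75,1],[54,9,-1,0,0,0.9,1],[58,13,-1,0,0,1.0,1],[61,15,-1,0,0,1.06,1],[61,15,-1,0,0,1.06,1]]'
python3 - <<'E'
from h import *
st(); save('wrist','w7.png'); st()
E
```

```text
time: 10.32
position: [0.5769, 0.0912, 0.0651]
tool_rot: [3.141, -0.004, -0.017]
ft_force: [-11.6, -0.6, 8.9]
grip_width: 0.005
t 10.32 xyz [0.5769 0.0912 0.0651] J [0.0452 0.0806] yawrel -1.659 F [-11.6  -0.6   8.9] q [-0.85  0.42  0.8   1.82 -0.35  1.05 -1.5 ] w 0.01
t 10.38 xyz [0.5768 0.0912 0.0651] J [0.0451 0.0806] yawrel -1.659 F [-11.4   0.3   7.8] q [-0.85  0.42  0.79  1.82 -0.35  1.05 -1.5 ] w 0.01
```

View pics/w7.png

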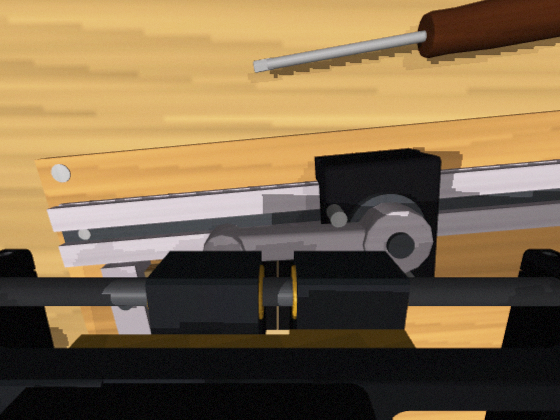

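```bash
python3 -m handwheel '[[-20,0,0,0,0,0,1],[-35,0,0,0,0,0,1],[-35,0,-60,0,0,0,1],[-35,0,-120,0,0,0,1],[-35,0,-170,0,0,0,1],[-35,0,-170,0,0,0,1],[-35,0,-170,0,0,0,1]]'
python3 - <<'E'
from h import *
st(); save('wrist','w8.png');  st(); save('scene','s8.png')
m=cv2.imread('pics/s8.png'); c=m[150:320,175:400]; cv2.imwrite('pics/s8z.png',cv2.resize(c,None,fx=3.5,fy=3.5,interpolation=cv2.INTER_CUBIC))
E
```

```text
time: 11.25
position: [0.5457, 0.092, 0.2356]
tool_rot: [-3.141, 0.004, 0.001]
ft_force: [0.1, 1.5, -0.6]
grip_width: 0.007
t 11.25 xyz [0.5457 0.092  0.2356] J [0.0142 0.0841] yawrel -1.66 F [ 0.1  1.5 -0.6] q [-1.02  0.15  0.89  1.72 -0.12  1.33 -1.68] w 0.01
t 11.3 xyz [0.5454 0.0919 0.2349] J [0.0139 0.0841] yawrel -1.66 F [-0.3 -0.2 -0.3] q [-1.02  0.15  0.89  1.72 -0.12  1.33 -1.68] w 0.0
```

View pics/w8.png

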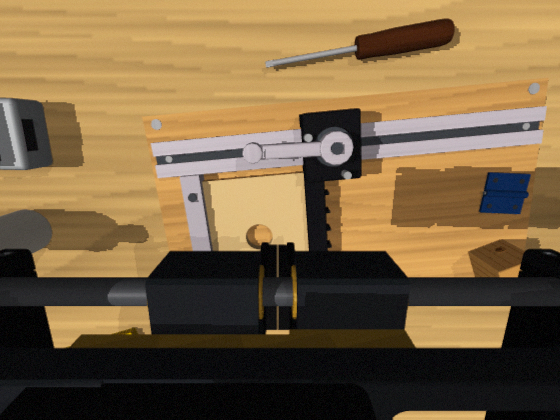

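View pics/s8z.png

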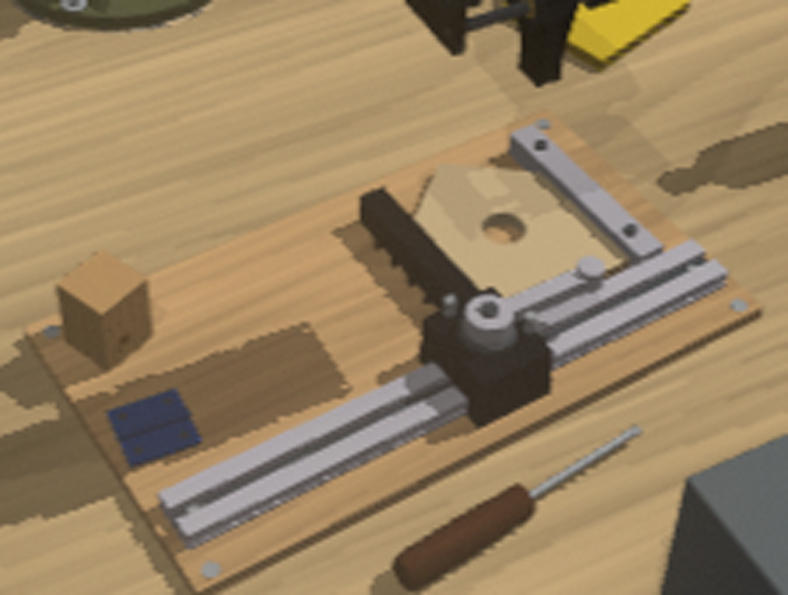

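```bash
python3 - <<'E'
from h import *
m=ctrl.camera_model('wrist')
h,l=[toJ(cast(m,u,v,z)) for u,v,z in ((336,149,.083),(253,153,.081))]; print('hub',h,'lend',l,'angle',np.arctan2(l[1]-h[1],h[0]-l[0]))
im=cv2.imread('pics/w8.png'); cv2.imwrite('pics/w8z.png',cv2.resize(im[95:255,145:370],None,fx=3.5,fy=3.5,interpolation=cv2.INTER_CUBIC))
E
```

```text
hub (np.float64(0.06027000687895148), np.float64(0.02296862410089185)) lend (np.float64(0.06334727326006084), np.float64(0.10230866088683886)) angle 1.609562690086554
```

View pics/w8z.png

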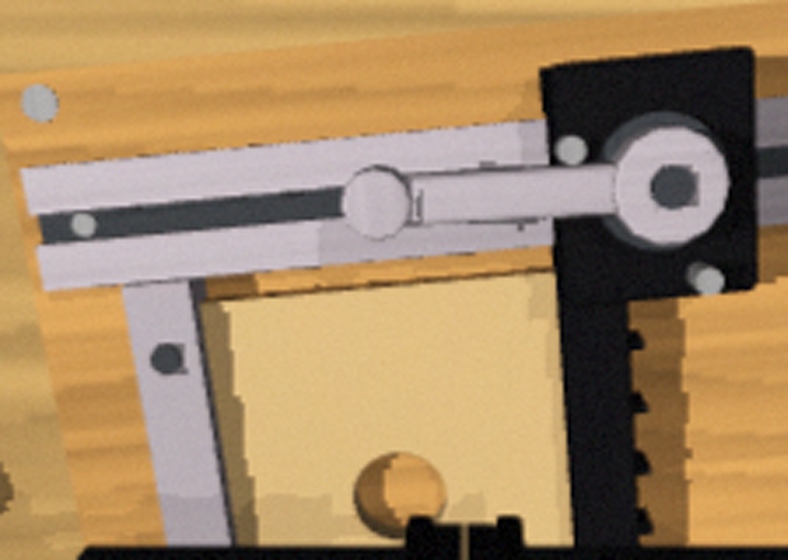

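```bash
python3 - <<'E'
from h import *
st(); print(ctrl.close_job())
E
```

```text
t 11.35 xyz [0.5452 0.0919 0.2346] J [0.0137 0.084 ] yawrel -1.66 F [-0.2  1.3 -1.1] q [-1.02  0.15  0.89  1.72 -0.12  1.33 -1.68] w 0.0
the job is handed in; nothing more can be done
None
```

The fence is pushed up and locked, with the panel snug between it and the end stop. I handed the job in at 11.35 s.

- **Fence:** With closed fingertips I pushed its back face about 125 mm along the rail. It then stood still while the push rose to about 14 N. Its front face measured at y ≈ 0.0505 m in the jig frame, against 0.050 m for a snug fit.
- **Lever:** It measured 0.74 rad at the first click. I pushed it on to the second stop, where it read about 1.61 rad after I let go and backed off. I did not push on the fence again to test the lock.
- **Panel:** The last pictures show it flat and square, with no visible gap to the fence or the stop. There is about a 12 mm gap between its bottom edge and the rail; it was there at the start, and I left it.
- **Everything else:** The highest wrist force I read was about 15 N. The robot ended clear, touching nothing. I checked the other things on the bench only by eye: those visible in the last pictures look unmoved. The try square and the turquoise look-alike were not in the last pictures I viewed, but the arm worked nowhere near them.

No check failed. The camera readings of one point differed by 2–3 mm between views, about the calibration's stated accuracy.

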